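# Switch the tea-ball dispenser to the other bowl

### The job

The seesaw gate of the tea-ball dispenser is tipped towards one of the two bowls. With the fingertips, press down the raised orange tab so that the gate rocks over its pivot to the other side, and only then push the red stop all the way to the left so that both tea balls roll down the other chute into its bowl. Do not touch, lift or carry the balls, do not shift the bowls, and leave the other things on the counter where they stand.

Things in the scene. Friction and masses are not known exactly. Their poses are not given: they have to be found in the camera images.
- dispenser: Fixed dispenser on a white slotted drip tray, 150 (x) x 560 (y) x 12 mm, with a narrower tongue back to x = 195 mm under the feed chute. Origin: centre of the 150 x 560 tray's underside, under the gate's middle; x points away from the robot (to the feed chute), y left along the gate, z up. Highest part: the red stop (248 mm); side chutes end over the bowls at y = +-164 mm.
- gate (a joint): Angle, rad, of the seesaw gate: a blue trough 180 mm (y) x 46 mm (x), pivot along x at y 0, z 130 mm, grey weight on its front to z 190 mm. +0.26: left (+y) end down, feeds the left chute; -0.26: right end down, feeds the right. Settles at either end in the first 0.3 s. Top-heavy: once pressed past level (0) it falls over by itself in 1 s. Pressing takes under 3 N.
- tab_left (a point): Point on top of the left orange press tab, a flat plate 34 mm (y) x 5 mm, reaching from the trough's front towards the robot (x = -23 to -78 mm on the dispenser). The point: x = -55 mm; gate level: y = 83, z = 143 mm; raised: y = 77, 21 mm higher; down: y = 83, 22 mm lower. Free air below it. The trough's front wall beside it is 13 mm higher.
- tab_right (a point): The same for the right orange press tab, at y = -83 mm. The higher of the two tabs is the raised one, the one to press.
- stop (a joint): Travel of the stop slide, m: 0 = closed (its steel blade bars the feed chute), 0.06 = end of travel, all the way to the left (dispenser's +y). The chute is free from about 0.045. It stays where it is left; it takes about 1.5 N to push.
- stop_top (a point): Centre of the top of the stop's red block, 22 x 22 x 45 mm high, above the steel blade (40 mm wide in y, 3 mm thick) across the feed chute. Closed: x = 81, y = 0, z = 248 mm on the dispenser; block's underside at z = 203 mm. Moves with the stop. Push its right (-y) side to the left. The first ball, behind the blade, has its top about 10 mm below the block's underside.
- ball1_center (a point): Centre of the first tea ball, a hard dark-green ball of 30 mm diameter, 25 g, waiting in the feed chute right behind the stop's blade.
- ball2_center (a point): Centre of the second tea ball, the same, behind the first.
- bowl_celadon: Loose pale green bowl, rim diameter 126 mm, 60 mm high; origin: centre of its underside. It stands on the drip tray under the left or the right side chute, about 210 mm from the gate's middle.
- bowl_white: Loose white bowl of the same size, under the other side chute.
- tea_tin: Loose green tin, 60 mm diameter, 85 mm high, standing to the right of the feed chute; origin: centre of its underside.
- whisk: Loose bamboo whisk standing on its tines, 57 mm diameter, 108 mm high, between the robot and the dispenser; origin: centre of its underside.
- pitcher: Loose steel pitcher, 84 mm diameter, 105 mm high, with a handle, at the right; origin: centre of its underside.
- cup: Loose pale green cup, 76 mm diameter, 75 mm high, to the left of the feed chute; origin: centre of its underside.
- scoop: Loose wooden scoop, 160 mm long, lying on the counter between the robot and the dispenser.
- syrup: Loose amber bottle, 64 mm diameter, 170 mm high, at the left; origin: centre of its underside.
- ball1: The tea ball as a body (its origin is a point on its skin that turns with it: use the centre instead).
- ball2: The tea ball as a body (its origin is a point on its skin that turns with it: use the centre instead).

How it is judged:
On the way:
1. the gate rests on its other side while the stop still holds both balls back (distance of tab_left from where it was at the start of the episode above 0.0218 m and (value of joint gate above 0.22 rad or value of joint gate below -0.22 rad) and value of joint stop below 0.03 m and x of each of ball1_center, ball2_center in the frame of dispenser above 0.075 m), for 0.1 s.
At the end, for the whole second after the job is handed in: The gate rests (beyond 0.2 rad) on the side opposite to where it started, the stop is pushed at least 45 mm of its 60 mm to the left, both balls lie at rest in the bowl on the gate's new lower side (within 50 mm of its axis and below its rim), and the bowls are upright (distance of tab_left from where it was at the start of the episode above 0.0218 m and ((value of joint gate above 0.2 rad and y of each of ball1_center, ball2_center in the frame of dispenser above 0.14 m) or (value of joint gate below -0.2 rad and y of each of ball1_center, ball2_center in the frame of dispenser below -0.14 m)) and ((horizontal distance between ball1_center and bowl_celadon below 0.05 m and z of ball1_center in the frame of bowl_celadon below 0.065 m) or (horizontal distance between ball1_center and bowl_white below 0.05 m and z of ball1_center in the frame of bowl_white below 0.065 m)) and ((horizontal distance between ball2_center and bowl_celadon below 0.05 m and z of ball2_center in the frame of bowl_celadon below 0.065 m) or (horizontal distance between ball2_center and bowl_white below 0.05 m and z of ball2_center in the frame of bowl_white below 0.065 m)) and linear speed of each of ball1, ball2 below 0.05 m/s and value of joint stop above 0.045 m and angle between each of bowl_celadon, bowl_white's own z axis and vertical below 0.15 rad); the robot touches nothing.
It fails at once if the robot touches a ball, or a ball is lifted (contact force between any of the arm, the fingers and ball1 above 0.3 N or height (world z) of any of ball1_center, ball2_center above 0.25 m or contact force between any of the arm, the fingers and ball2 above 0.3 N).
It fails at once if a bowl is shifted by more than 30 mm (distance of any of bowl_celadon, bowl_white from where it was at the start of the episode above 0.03 m).
It fails at once if another thing on the counter is shifted by more than 30 mm (distance of any of tea_tin, whisk, pitcher, cup, scoop, syrup from where it was at the start of the episode above 0.03 m).
It also fails if it takes over 43 s, if anything falls off the work surface, if the arm or the gripper's body presses on something with over 40 N, if the wrist force passes 120 N, or if a joint passes its speed limit or range.

### The arm

A 7-joint arm with a two-finger parallel gripper is mounted at the origin on the work surface. World frame = base frame: x ahead of the robot, y to its left, z up, the work surface at z = 0. Lengths are in m, angles in rad, forces in N, time in s.
With the tool pointing down it reaches from about 0.425 to 0.875 m from the base axis. Payload 4.7 kg.
Tool frame: the origin (TCP) lies at the very end of the fingers, on their centre line; the grasp point (between the pads) lies 19 mm behind it; z points along the fingers, y is the direction in which the jaws open and shut (so a half turn about z gives the same grasp; the last joint's range is limited). The gripper opens to 87 mm and grips with 3 to 60 N. Pads are 19 mm wide; open, the fingers measure 117 mm over their backs; the gripper's body (75 mm by 190 mm) begins 51 mm behind the grasp point.
Start: joints at [-1.138, 0.321, -0.07, 1.45, 0.023, 1.371, -0.057], TCP at [0.264, 0.594, 0.223] pointing down, gripper open.
Joint ranges: [-2.86, 2.86], [-0.3, 2.09], [-1.38, 1.24], [0.06, 2.45], [-1.56, 4.7], [0.09, 2.05], [-2.69, 2.69]. Speed limits (rad/s): [2.57, 2.57, 3.14, 3.14, 3.14, 3.14, 3.14].

### API

Orientations are given as a rotation vector (axis times angle).
In Python, from bench import ctrl, get_image, camera_info gives the robot as it stands.
- The arm moves only by the tool carry_out, never from a script. Its argument "commands" is a list of rows, each an object of numbers: "tx", "ty", "tz": the shift along the tool's x, y, z in m; "rx", "ry", "rz": the turn, a rotation vector about the tool's x, y, z in rad; "jaw": the opening, from 0 (shut) to 1 (fully open). In form: [{"tx": .., "ty": .., "tz": .., "rx": .., "ry": .., "rz": .., "jaw": ..}, ...]. A call has 1 to 12 rows; each row is the pose to reach, as a shift and turn from the pose commanded when the call began, along the tool's axes at that moment; what a row does not reach only later rows make up. A row lasts 1/8 s, in which the tool goes at most 62.5 mm and 10.7 degrees, less where a joint would pass 70% of its speed; a pose out of reach is approached as far as the arm can. A call with a gripper value outside its range is refused whole. The fingers move at their own pace and stop on an object; "grip_force" is the grip in N (left out, the last holds). Time passes only in rows, so rows that repeat a pose let the fingers close. It gives the time, the measured TCP pose, the force and the opening at its end, in the units of the state.
- ctrl.get_state(): the state, without advancing time (a new reading comes with each control period).
- get_image(name): name is "side" or "top"; returns the picture (400x640x3 uint8, red, green, blue); there is no depth.
- camera_info(name): a dict with "intrinsics" (3x3 intrinsics, pixels), "k1" (the pictures are not rectified: a ray, as slopes to the right and down, at radius r is drawn at 1 + k1 r^2 times it, then the intrinsics apply), "R" (3x3) and "t" (3): a world point X has camera coordinates R X + t. Camera axes: x right, y down, z forward; pixel columns grow to the right and rows downward; lengths in m; the calibration is good to about 2 mm. A picture is of the moment at which its call begins. camera_info takes no time and is no camera call.
- ctrl.close_job(): hands the job in, once; it reports no verdict.
The state is a dict: "time": time; "joint_positions": joint angles; "qd": joint speeds; "joint_torque": joint torques, N m; "position": TCP position; "tool_rot": TCP orientation; "ft_force": force on the tool from outside, world axes, zero at the start; "torque": the same for the moment, N m; "grip_width": opening from 0.0 (shut) to 1.0 (fully open).
Only numpy, scipy, OpenCV 4.12 (cv2) and the standard library are available. Lean on these libraries where they do the work, as an engineer would, in place of code of your own. Each camera call takes 0.05 s, during which the arm holds its last target.

## Working session

There is one attempt and no reset: what is moved stays moved. The work goes in short steps, Python scripts to look and compute and a tool call to move; the robot and the scene stay as the last step left them, time stands still between calls to the robot, and variables do not carry over. Pictures are saved under pics/ and viewed, and the job is handed in when it is done.

Besides the shell and the picture viewer there is one more tool, called after ">>>" as name(argument=value, ...), one argument or row to a line, values as JSON. carry_out: Moves the arm, as the interface text tells. Its arguments: {"type":"object","properties":{"commands":{"type":"array"},"grip_force":{"type":"number"}},"required":["commands"]}

```bash
mkdir -p pics; ls; python3 - <<'E'
from bench import ctrl,get_image,camera_info
import cv2
for n in("side","top"):
    cv2.imwrite(f"pics/{n}0.png",get_image(n)[:,:,::-1])
    print(n,camera_info(n))
print(ctrl.get_state())
E
```

```text
pics
side {'intrinsics': array([[412.72869015,   0.        , 316.94248646],
       [  0.        , 412.72869015, 203.47003499],
       [  0.        ,   0.        ,   1.        ]]), 'k1': -0.07717412713211258, 'R': array([[ 0.98493613, -0.1722105 , -0.01563201],
       [-0.12891756, -0.67105315, -0.73011501],
       [ 0.11524356,  0.7211319 , -0.68314545]]), 't': array([-0.56544112,  0.19150065,  1.10990523])}
top {'intrinsics': array([[501.45262815,   0.        , 318.82737522],
       [  0.        , 501.45262815, 204.98954565],
       [  0.        ,   0.        ,   1.        ]]), 'k1': -0.14803691816601441, 'R': array([[-0.07127267, -0.99744649, -0.00454975],
       [-0.97521815,  0.07064071, -0.20966509],
       [ 0.20945111, -0.01050639, -0.97776268]]), 't': array([0.0374056 , 0.59623256, 1.6929659 ])}
{'time': 0.1, 'joint_positions': array([-1.13789014,  0.32177206, -0.07005911,  1.45155328,  0.02261897,
        1.37077451, -0.05688845]), 'qd': array([-0.00082176, -0.0014153 , -0.00091291, -0.00186779, -0.00013808,
        0.00155351,  0.00015742]), 'joint_torque': array([-9.44611129e-04, -4.92578173e+01, -4.06368971e-01, -3.13400638e+01,
       -6.42739562e-02,  3.94765392e-02,  7.32853232e-05]), 'position': array([0.2642023 , 0.59335004, 0.22155548]), 'tool_rot': array([-6.52982521e-01, -3.07273417e+00,  2.67646073e-03]), 'ft_force': array([ 0.00446469,  0.65108393, -0.17878745]), 'torque': array([-0.00685603, -0.01467238,  0.00820427]), 'grip_width': 0.9969818970436628}
```

View pics/side0.png

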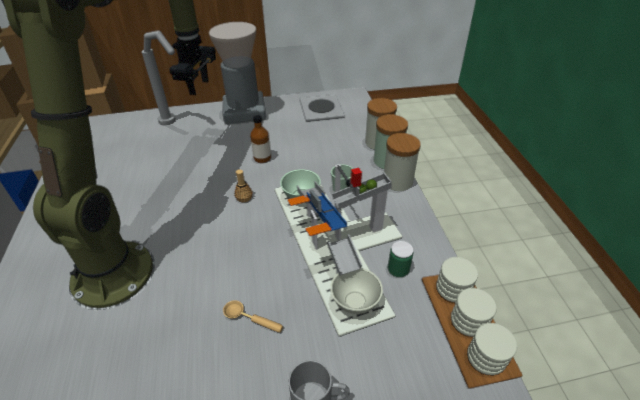

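View pics/top0.png

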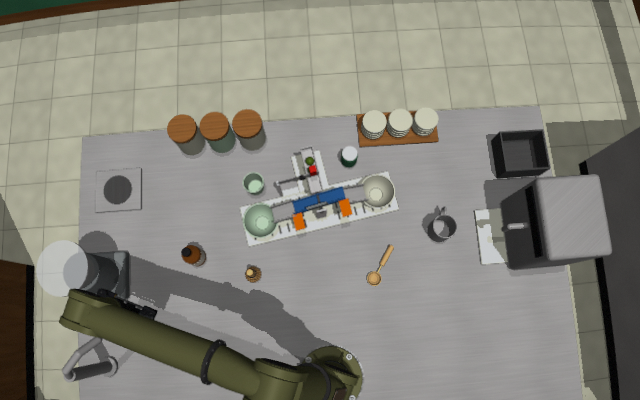

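```bash
python3 - <<'E'
import cv2
a=cv2.imread("pics/side0.png")[150:340,220:420];cv2.imwrite("pics/s0z.png",cv2.resize(a,None,fx=3.1,fy=3.1,interpolation=cv2.INTER_CUBIC))
a=cv2.imread("pics/top0.png")[140:260,230:410];cv2.imwrite("pics/t0z.png",cv2.resize(a,None,fx=4.4,fy=4.4,interpolation=cv2.INTER_CUBIC))
E
```

```text
(no output)
```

View pics/s0z.png

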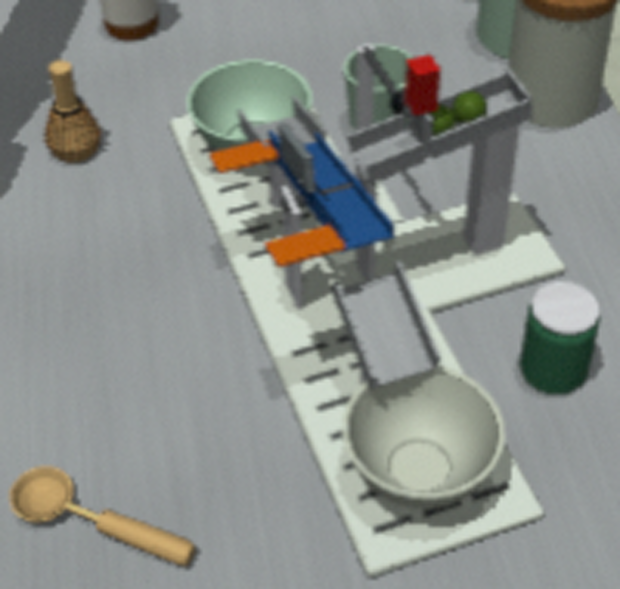

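View pics/t0z.png

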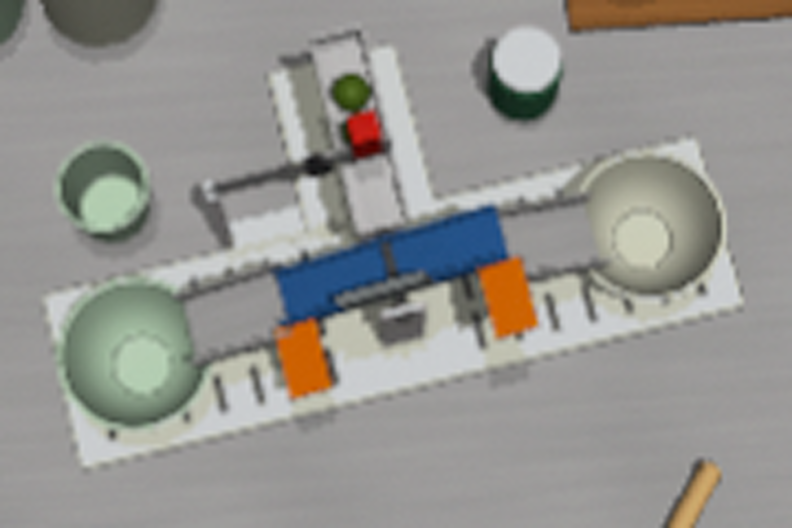

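```bash
cat > h.py <<'E'
import numpy as np, cv2
from bench import camera_info
from scipy.optimize import least_squares
C={n:camera_info(n) for n in("side","top")}
def proj(n,X):
    c=C[n];p=np.atleast_2d(X)@c["R"].T+c["t"];s=p[:,:2]/p[:,2:];r2=(s**2).sum(1,keepdims=True)
    s=s*(1+c["k1"]*r2);K=c["intrinsics"];return s@K[:2,:2].T+K[:2,2]
def ray(n,uv):
    c=C[n];K=c["intrinsics"];d=(np.array(uv)-K[:2,2])/np.diag(K)[:2];s=d.copy()
    for _ in range(20): s=d/(1+c["k1"]*(s@s))
    return -c["R"].T@c["t"], c["R"].T@np.r_[s,1]
def onplane(n,uv,z):
    o,d=ray(n,uv);return o+d*(z-o[2])/d[2]
def tri(uvs,uvt):
    f=lambda X:np.r_[proj("side",X)[0]-uvs,proj("top",X)[0]-uvt]
    r=least_squares(f,onplane("top",uvt,.1));return r.x,r.fun
def W(p,L):
    L=np.atleast_2d(L);c,s=np.cos(p[2]),np.sin(p[2])
    return np.c_[p[0]+c*L[:,0]-s*L[:,1],p[1]+s*L[:,0]+c*L[:,1],L[:,2]]
zs=lambda u,v:(220+(u+.5)/3.1-.5,150+(v+.5)/3.1-.5)
zt=lambda u,v:(230+(u+.5)/4.4-.5,140+(v+.5)/4.4-.5)
E
cat > fit.py <<'E'
from h import *
fl,fr,bl,br=[-.075,.28,.012],[-.075,-.28,.012],[.075,.28,.012],[.075,-.28,.012]
obs=[("top",bl,zt(45,298)),("top",br,zt(697,140)),("top",fr,zt(742,305)),("top",fl,zt(85,467)),
("side",fr,zs(370,573)),("side",br,zs(543,515)),("side",fl,zs(172,122))]
f=lambda p:np.concatenate([proj(n,W(p,L))[0]-uv for n,L,uv in obs])
r=least_squares(f,[.6,0,.1]);print(r.x,np.round(r.fun,1))
p=r.x;np.save("p.npy",p)
inv=lambda n,uv:(np.array(uv))
for y in(.083,-.083):
  s=np.sign(y)
  for nm,L in(("up",[-.055,s*.077,.164]),("down",[-.055,s*.083,.121])):
    w=W(p,L);a=proj("side",w)[0];b=proj("top",w)[0]
    print(y,nm,w.round(3),"side",((a-[220,150])*3.1).round(),"top",((b-[230,140])*4.4).round())
w=W(p,[.081,0,.248]);a=proj("side",w)[0];b=proj("top",w)[0]
print("stop",w,((a-[220,150])*3.1).round(),((b-[230,140])*4.4).round())
E
python3 fit.py
```

```text
[ 0.59861188 -0.00694529  0.17176727] [-0.6 -1.1  0.3 -1.3  1.3  0.1 -0.9  0.5 -1.   0.8  0.8 -0.3 -1.3 -1.1]
0.083 up [[0.531 0.06  0.164]] side [237. 123.] top [310. 350.]
0.083 down [[0.53  0.065 0.121]] side [237. 155.] top [304. 362.]
-0.083 up [[ 0.558 -0.092  0.164]] side [297. 245.] top [510. 301.]
-0.083 down [[ 0.559 -0.098  0.121]] side [300. 287.] top [515. 311.]
stop [[0.67841991 0.00689955 0.248     ]] [422.  64.] [365. 124.]
```

```bash
cat >> h.py <<'E'
from scipy.spatial.transform import Rotation as Ro
def plan(L,yoff=0,base=None):
    """rows' total shift to dispenser-frame target L, jaw along dispenser x"""
    from bench import ctrl
    s=ctrl.get_state();p=np.load("p.npy");R=Ro.from_rotvec(s["tool_rot"]);w=W(p,L)[0]
    a=p[2]+yoff;ty=np.array([np.cos(a),np.sin(a),0]);tz=np.array([0,0,-1.]);T=Ro.from_matrix(np.c_[np.cross(ty,tz),ty,tz])
    print("world",w.round(3),"now",s["position"].round(3),"t=",s["time"]);print("shift",(R.inv().apply(w-s["position"])).round(4),"rot",(R.inv()*T).as_rotvec().round(3))
E
python3 - <<'E'
from h import *
p=np.load("p.npy")
def disp(X):
    d=X-np.r_[p[:2],0];c,s=np.cos(p[2]),np.sin(p[2]);return np.round([c*d[0]+s*d[1],-s*d[0]+c*d[1],d[2]],3)
for nm,a,b in(("dark",(398,100),(317,165)),("redtop",(422,68),(364,124)),("ball2",(470,105),(352,92)),("railpost",(366,55),(210,190))):
    X,f=tri(zs(*a),zt(*b));print(nm,disp(X),f.round(1))
plan([-.057,-.080,.24])
plan([-.057,-.080,.19]); plan([-.057,-.080,.13])
E
```

```text
dark [0.079 0.04  0.181] [ 0.2 -0.1  0.   0.3]
redtop [0.082 0.002 0.244] [ 0.5 -0.2  0.   0.6]
ball2 [0.126 0.001 0.191] [-0.2  0.1 -0.  -0.2]
railpost [0.083 0.122 0.168] [ 0.2 -0.1  0.   0.3]
world [ 0.556 -0.096  0.24 ] now [0.264 0.593 0.222] t= 0.1
shift [-0.5468 -0.5107 -0.0175] rot [-0.002  0.001  0.98 ]
world [ 0.556 -0.096  0.19 ] now [0.264 0.593 0.222] t= 0.1
shift [-0.5468 -0.5106  0.0325] rot [-0.002  0.001  0.98 ]
world [ 0.556 -0.096  0.13 ] now [0.264 0.593 0.222] t= 0.1
shift [-0.5468 -0.5105  0.0925] rot [-0.002  0.001  0.98 ]
```

>>> carry_out(
  commands=[
    {"tx":0,"ty":0,"tz":-0.05,"jaw":0},
    {"tx":-0.05,"ty":-0.045,"tz":-0.08,"rz":0.09,"jaw":0},
    {"tx":-0.1,"ty":-0.09,"tz":-0.08,"rz":0.18,"jaw":0},
    {"tx":-0.14,"ty":-0.13,"tz":-0.08,"rz":0.27,"jaw":0},
    {"tx":-0.18,"ty":-0.17,"tz":-0.08,"rz":0.36,"jaw":0},
    {"tx":-0.22,"ty":-0.21,"tz":-0.08,"rz":0.45,"jaw":0},
    {"tx":-0.26,"ty":-0.25,"tz":-0.08,"rz":0.54,"jaw":0},
    {"tx":-0.31,"ty":-0.29,"tz":-0.08,"rz":0.63,"jaw":0},
    {"tx":-0.36,"ty":-0.34,"tz":-0.08,"rz":0.72,"jaw":0},
    {"tx":-0.42,"ty":-0.39,"tz":-0.08,"rz":0.81,"jaw":0},
    {"tx":-0.46,"ty":-0.43,"tz":-0.08,"rz":0.9,"jaw":0},
    {"tx":-0.5,"ty":-0.47,"tz":-0.08,"rz":0.98,"jaw":0},
  ],
)

```text
invalid input
```

```bash
python3 -c "
from h import *
plan([-.057,-.080,.20])"
```

```text
world [ 0.556 -0.096  0.2  ] now [0.264 0.593 0.222] t= 0.1
shift [-0.5468 -0.5106  0.0225] rot [-0.002  0.001  0.98 ]
```

>>> carry_out(
  commands=[
    {"tx":0,"ty":0,"tz":-0.05,"rx":0,"ry":0,"rz":0,"jaw":0},
    {"tx":-0.05,"ty":-0.045,"tz":-0.08,"rx":0,"ry":0,"rz":0.09,"jaw":0},
    {"tx":-0.09,"ty":-0.085,"tz":-0.08,"rx":0,"ry":0,"rz":0.18,"jaw":0},
    {"tx":-0.13,"ty":-0.125,"tz":-0.08,"rx":0,"ry":0,"rz":0.27,"jaw":0},
    {"tx":-0.17,"ty":-0.165,"tz":-0.08,"rx":0,"ry":0,"rz":0.36,"jaw":0},
    {"tx":-0.21,"ty":-0.205,"tz":-0.08,"rx":0,"ry":0,"rz":0.45,"jaw":0},
    {"tx":-0.25,"ty":-0.24,"tz":-0.08,"rx":0,"ry":0,"rz":0.54,"jaw":0},
    {"tx":-0.29,"ty":-0.28,"tz":-0.08,"rx":0,"ry":0,"rz":0.63,"jaw":0},
    {"tx":-0.33,"ty":-0.32,"tz":-0.08,"rx":0,"ry":0,"rz":0.72,"jaw":0},
    {"tx":-0.37,"ty":-0.36,"tz":-0.08,"rx":0,"ry":0,"rz":0.81,"jaw":0},
    {"tx":-0.41,"ty":-0.4,"tz":-0.08,"rx":0,"ry":0,"rz":0.9,"jaw":0},
    {"tx":-0.45,"ty":-0.43,"tz":-0.08,"rx":0,"ry":0,"rz":0.98,"jaw":0},
  ],
  grip_force=20,
)

```text
time: 1.6
position: [0.5007, 0.0156, 0.3026]
tool_rot: [-2.027, -2.4, -0.001]
ft_force: [0.1, 0.4, -0.2]
grip_width: 0.006
```

```bash
python3 -c "
from h import *
plan([-.057,-.080,.20])"
```

```text
world [ 0.556 -0.096  0.2  ] now [0.501 0.016 0.303] t= 1.6
shift [-0.1189  0.036   0.1025] rot [ 0.    -0.    -0.004]
```

>>> carry_out(
  commands=[
    {"tx":-0.04,"ty":0.012,"tz":0,"rx":0,"ry":0,"rz":0,"jaw":0},
    {"tx":-0.09,"ty":0.027,"tz":0,"rx":0,"ry":0,"rz":0,"jaw":0},
    {"tx":-0.119,"ty":0.036,"tz":0.02,"rx":0,"ry":0,"rz":0,"jaw":0},
    {"tx":-0.119,"ty":0.036,"tz":0.06,"rx":0,"ry":0,"rz":0,"jaw":0},
    {"tx":-0.119,"ty":0.036,"tz":0.095,"rx":0,"ry":0,"rz":0,"jaw":0},
    {"tx":-0.119,"ty":0.036,"tz":0.1,"rx":0,"ry":0,"rz":0,"jaw":0},
    {"tx":-0.119,"ty":0.036,"tz":0.1,"rx":0,"ry":0,"rz":0,"jaw":0},
  ],
)

```text
time: 2.48
position: [0.5567, -0.093, 0.2032]
tool_rot: [2.022, 2.404, 0.0]
ft_force: [0.3, 0.4, 0.8]
grip_width: 0.006
```

```bash
python3 - <<'E'
from h import *
from bench import get_image
plan([-.057,-.080,.13])
i=get_image("side")[:,:,::-1];j=get_image("top")[:,:,::-1]
a=cv2.resize(i[100:340,200:420],None,fx=2.3,fy=2.3);cv2.imwrite("pics/s1.png",a)
cv2.imwrite("pics/t1.png",cv2.resize(j[140:260,230:410],None,fx=4.4,fy=4.4))
E
```

```text
world [ 0.556 -0.096  0.13 ] now [ 0.557 -0.093  0.203] t= 2.475
shift [-0.0023 -0.0011  0.0732] rot [0. 0. 0.]
```

View pics/s1.png

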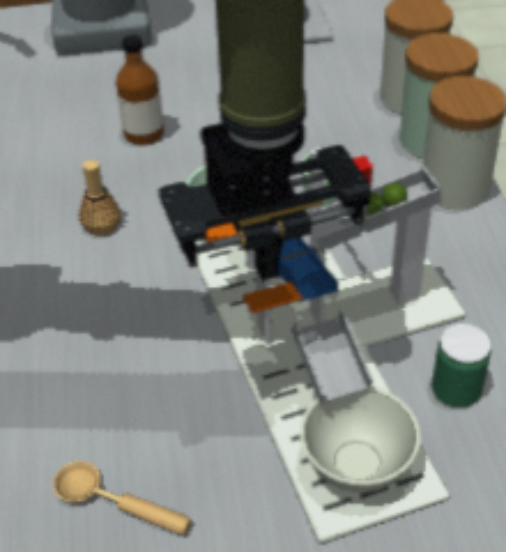

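View pics/t1.png

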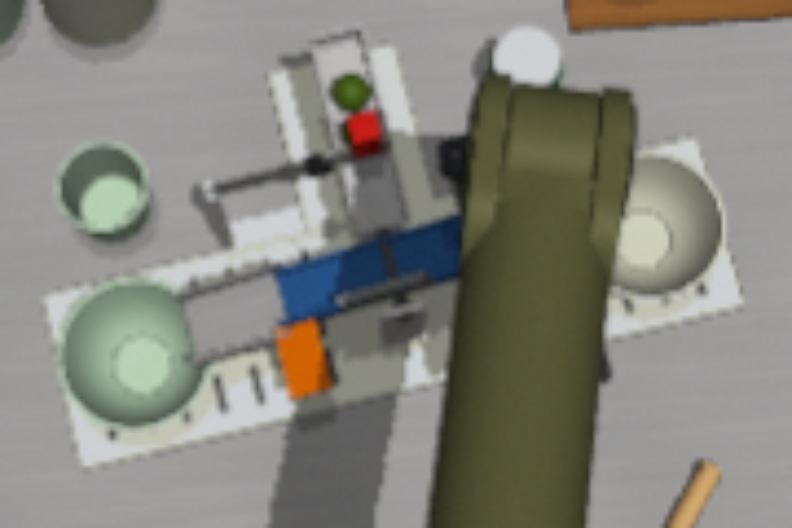

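>>> carry_out(
  commands=[
    {"tx":-0.002,"ty":-0.001,"tz":0.02,"rx":0,"ry":0,"rz":0,"jaw":0},
    {"tx":-0.002,"ty":-0.001,"tz":0.035,"rx":0,"ry":0,"rz":0,"jaw":0},
    {"tx":-0.002,"ty":-0.001,"tz":0.045,"rx":0,"ry":0,"rz":0,"jaw":0},
    {"tx":-0.002,"ty":-0.001,"tz":0.055,"rx":0,"ry":0,"rz":0,"jaw":0},
    {"tx":-0.002,"ty":-0.001,"tz":0.064,"rx":0,"ry":0,"rz":0,"jaw":0},
    {"tx":-0.002,"ty":-0.001,"tz":0.072,"rx":0,"ry":0,"rz":0,"jaw":0},
    {"tx":-0.002,"ty":-0.001,"tz":0.075,"rx":0,"ry":0,"rz":0,"jaw":0},
  ],
)

```text
time: 3.45
position: [0.5555, -0.0951, 0.1269]
tool_rot: [-2.022, -2.404, 0.001]
ft_force: [0.5, 0.1, -0.2]
grip_width: 0.004
```

>>> carry_out(
  commands=[
    {"tx":0,"ty":0,"tz":0,"rx":0,"ry":0,"rz":0,"jaw":0},
    {"tx":0,"ty":0,"tz":-0.02,"rx":0,"ry":0,"rz":0,"jaw":0},
    {"tx":0,"ty":0,"tz":-0.07,"rx":0,"ry":0,"rz":0,"jaw":0},
    {"tx":0,"ty":0,"tz":-0.12,"rx":0,"ry":0,"rz":0,"jaw":0},
    {"tx":0,"ty":0,"tz":-0.17,"rx":0,"ry":0,"rz":0,"jaw":0},
    {"tx":-0.03,"ty":0.03,"tz":-0.18,"rx":0,"ry":0,"rz":0,"jaw":0},
    {"tx":-0.03,"ty":0.07,"tz":-0.18,"rx":0,"ry":0,"rz":0,"jaw":0},
    {"tx":-0.03,"ty":0.11,"tz":-0.18,"rx":0,"ry":0,"rz":0,"jaw":0},
    {"tx":-0.03,"ty":0.11,"tz":-0.18,"rx":0,"ry":0,"rz":0,"jaw":0},
  ],
)

```text
time: 4.58
position: [0.6713, -0.104, 0.3055]
tool_rot: [-2.018, -2.406, 0.003]
ft_force: [-0.3, -0.2, 0.4]
grip_width: 0.007
```

```bash
python3 - <<'E'
from h import *
from bench import get_image
plan([.079,-.045,.226])
i=get_image("side")[:,:,::-1];j=get_image("top")[:,:,::-1]
cv2.imwrite("pics/s2.png",cv2.resize(i[150:340,220:420],None,fx=3.1,fy=3.1))
cv2.imwrite("pics/t2.png",cv2.resize(j[140:260,230:410],None,fx=4.4,fy=4.4))
E
```

```text
world [ 0.684 -0.038  0.226] now [ 0.671 -0.104  0.305] t= 4.575
shift [0.0631 0.0243 0.0794] rot [-0.002  0.     0.003]
```

View pics/s2.png

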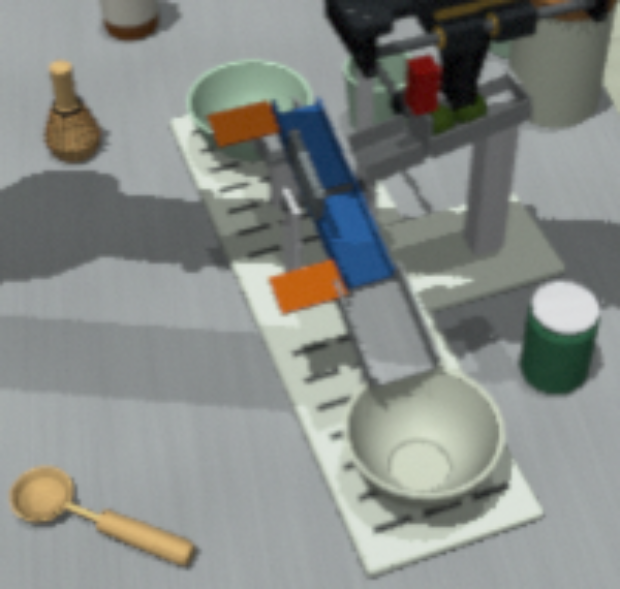

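View pics/t2.png

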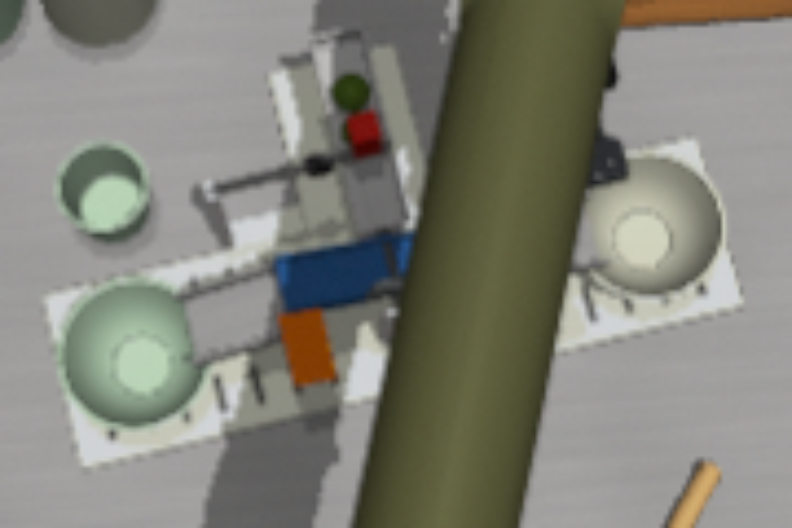

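>>> carry_out(
  commands=[
    {"tx":0.03,"ty":0.012,"tz":0,"rx":0,"ry":0,"rz":0,"jaw":0},
    {"tx":0.06,"ty":0.021,"tz":0.02,"rx":0,"ry":0,"rz":0,"jaw":0},
    {"tx":0.062,"ty":0.021,"tz":0.05,"rx":0,"ry":0,"rz":0,"jaw":0},
    {"tx":0.062,"ty":0.021,"tz":0.074,"rx":0,"ry":0,"rz":0,"jaw":0},
    {"tx":0.062,"ty":0.021,"tz":0.078,"rx":0,"ry":0,"rz":0,"jaw":0},
    {"tx":0.062,"ty":0.021,"tz":0.078,"rx":0,"ry":0,"rz":0,"jaw":0},
  ],
)

```text
time: 5.42
position: [0.6792, -0.0418, 0.231]
tool_rot: [2.023, 2.403, 0.002]
ft_force: [-0.5, 0.1, -0.0]
grip_width: 0.005
```

```bash
python3 - <<'E'
from h import *
from bench import get_image
plan([.076,.0395,.226])
i=get_image("side")[:,:,::-1]
cv2.imwrite("pics/s3.png",cv2.resize(i[150:340,220:420],None,fx=3.1,fy=3.1))
E
```

```text
world [0.667 0.045 0.226] now [ 0.679 -0.042  0.231] t= 5.425
shift [0.0876 0.0025 0.005 ] rot [ 0.001 -0.    -0.   ]
```

View pics/s3.png

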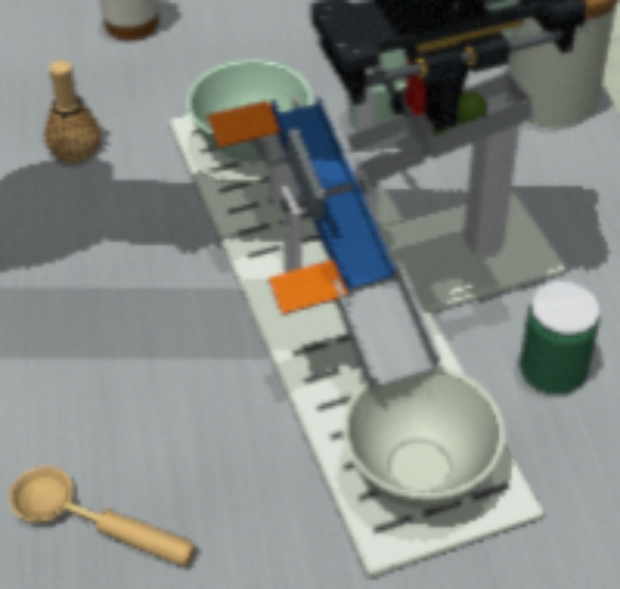

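>>> carry_out(
  commands=[
    {"tx":0.005,"ty":0.002,"tz":0.004,"rx":0,"ry":0,"rz":0,"jaw":0},
    {"tx":0.015,"ty":0.002,"tz":0.004,"rx":0,"ry":0,"rz":0,"jaw":0},
    {"tx":0.025,"ty":0.002,"tz":0.004,"rx":0,"ry":0,"rz":0,"jaw":0},
    {"tx":0.035,"ty":0.002,"tz":0.004,"rx":0,"ry":0,"rz":0,"jaw":0},
    {"tx":0.045,"ty":0.002,"tz":0.004,"rx":0,"ry":0,"rz":0,"jaw":0},
    {"tx":0.055,"ty":0.002,"tz":0.004,"rx":0,"ry":0,"rz":0,"jaw":0},
    {"tx":0.065,"ty":0.002,"tz":0.004,"rx":0,"ry":0,"rz":0,"jaw":0},
    {"tx":0.075,"ty":0.002,"tz":0.004,"rx":0,"ry":0,"rz":0,"jaw":0},
    {"tx":0.082,"ty":0.002,"tz":0.004,"rx":0,"ry":0,"rz":0,"jaw":0},
    {"tx":0.086,"ty":0.002,"tz":0.004,"rx":0,"ry":0,"rz":0,"jaw":0},
    {"tx":0.087,"ty":0.002,"tz":0.004,"rx":0,"ry":0,"rz":0,"jaw":0},
    {"tx":0.087,"ty":0.002,"tz":0.004,"rx":0,"ry":0,"rz":0,"jaw":0},
  ],
)

```text
time: 6.98
position: [0.6663, 0.045, 0.2255]
tool_rot: [-2.022, -2.404, -0.0]
ft_force: [0.3, -0.2, 1.3]
grip_width: 0.006
```

```bash
python3 - <<'E'
from h import *
from bench import get_image
plan([.076,.0395,.226])
i=get_image("side")[:,:,::-1];j=get_image("top")[:,:,::-1]
cv2.imwrite("pics/s4.png",cv2.resize(i[150:340,220:420],None,fx=3.1,fy=3.1))
cv2.imwrite("pics/t4.png",cv2.resize(j[140:260,230:410],None,fx=4.4,fy=4.4))
E
```

```text
world [0.667 0.045 0.226] now [0.666 0.045 0.226] t= 6.975
shift [-0.0001  0.0004 -0.0005] rot [-0.    -0.001  0.   ]
```

View pics/s4.png

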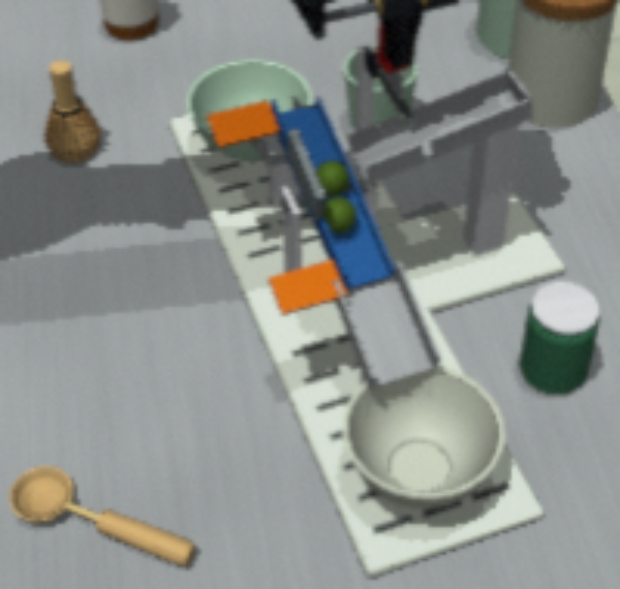

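View pics/t4.png

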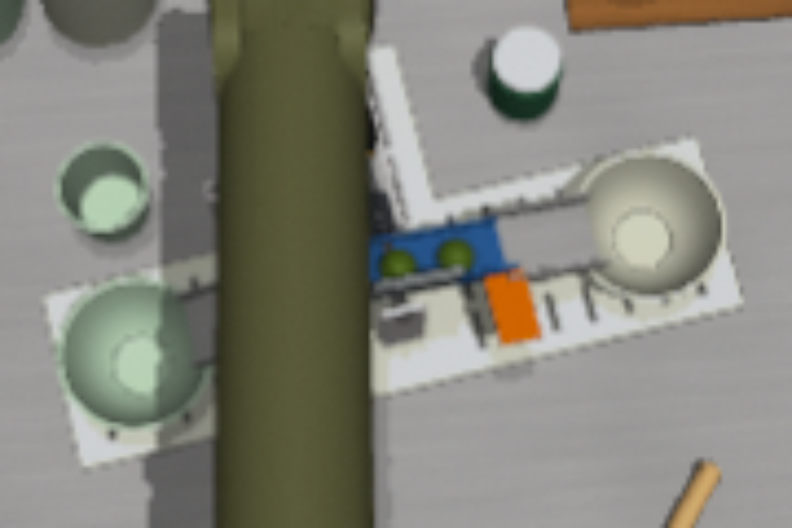

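Both balls are on the gate and rolling right. I'll back off from the stop (move right, then up).

>>> carry_out(
  commands=[
    {"tx":-0.005,"ty":0,"tz":0,"rx":0,"ry":0,"rz":0,"jaw":0},
    {"tx":-0.015,"ty":0,"tz":0,"rx":0,"ry":0,"rz":0,"jaw":0},
    {"tx":-0.015,"ty":0,"tz":-0.04,"rx":0,"ry":0,"rz":0,"jaw":0},
    {"tx":-0.015,"ty":0,"tz":-0.09,"rx":0,"ry":0,"rz":0,"jaw":0},
    {"tx":0.02,"ty":0,"tz":-0.12,"rx":0,"ry":0,"rz":0,"jaw":0},
    {"tx":0.07,"ty":0,"tz":-0.12,"rx":0,"ry":0,"rz":0,"jaw":0},
    {"tx":0.12,"ty":0,"tz":-0.12,"rx":0,"ry":0,"rz":0,"jaw":0},
    {"tx":0.17,"ty":0,"tz":-0.12,"rx":0,"ry":0,"rz":0,"jaw":0},
    {"tx":0.2,"ty":0,"tz":-0.12,"rx":0,"ry":0,"rz":0,"jaw":0},
    {"tx":0.2,"ty":0,"tz":-0.12,"rx":0,"ry":0,"rz":0,"jaw":0},
    {"tx":0.2,"ty":0,"tz":-0.12,"rx":0,"ry":0,"rz":0,"jaw":0},
  ],
)

```text
time: 8.45
position: [0.6329, 0.2397, 0.3456]
tool_rot: [2.024, 2.401, -0.001]
ft_force: [0.4, -0.1, 0.2]
grip_width: 0.007
```

```bash
python3 - <<'E'
from h import *
from bench import get_image
plan([.076,.0395,.226])
i=get_image("side")[:,:,::-1];j=get_image("top")[:,:,::-1]
cv2.imwrite("pics/s5.png",cv2.resize(i[150:340,220:420],None,fx=3.1,fy=3.1))
cv2.imwrite("pics/t5.png",cv2.resize(j[140:260,230:410],None,fx=4.4,fy=4.4))
E
```

```text
world [0.667 0.045 0.226] now [0.633 0.24  0.346] t= 8.45
shift [-0.1975  0.0005  0.1199] rot [ 0.     0.001 -0.002]
```

View pics/s5.png

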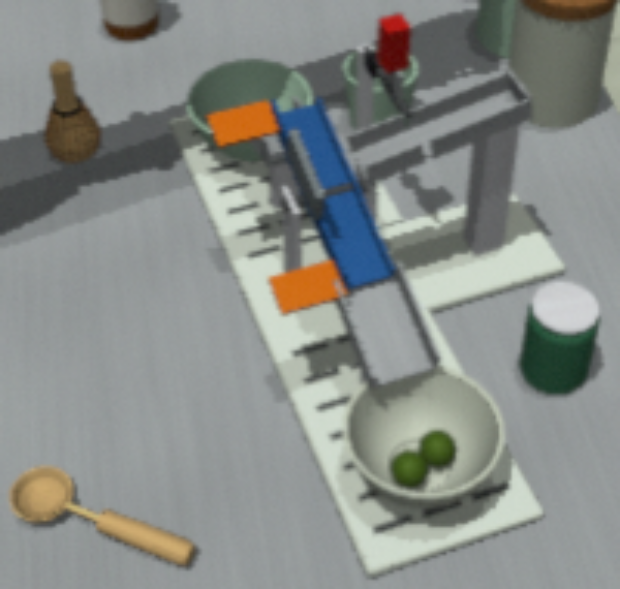

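View pics/t5.png

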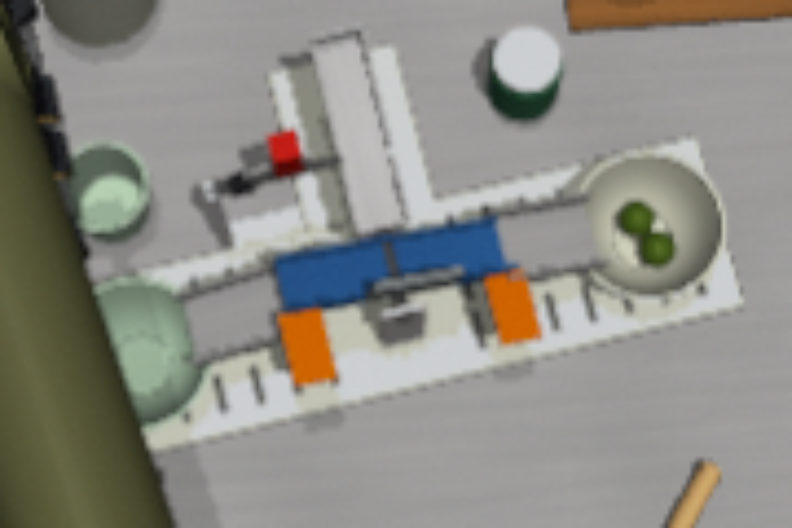

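>>> carry_out(
  commands=[
    {"tx":0,"ty":0,"tz":0,"rx":0,"ry":0,"rz":0,"jaw":0},
    {"tx":0,"ty":0,"tz":0,"rx":0,"ry":0,"rz":0,"jaw":0},
    {"tx":0,"ty":0,"tz":0,"rx":0,"ry":0,"rz":0,"jaw":0},
    {"tx":0,"ty":0,"tz":0,"rx":0,"ry":0,"rz":0,"jaw":0},
    {"tx":0,"ty":0,"tz":0,"rx":0,"ry":0,"rz":0,"jaw":0},
    {"tx":0,"ty":0,"tz":0,"rx":0,"ry":0,"rz":0,"jaw":0},
    {"tx":0,"ty":0,"tz":0,"rx":0,"ry":0,"rz":0,"jaw":0},
    {"tx":0,"ty":0,"tz":0,"rx":0,"ry":0,"rz":0,"jaw":0},
    {"tx":0,"ty":0,"tz":0,"rx":0,"ry":0,"rz":0,"jaw":0},
    {"tx":0,"ty":0,"tz":0,"rx":0,"ry":0,"rz":0,"jaw":0},
    {"tx":0,"ty":0,"tz":0,"rx":0,"ry":0,"rz":0,"jaw":0},
    {"tx":0,"ty":0,"tz":0,"rx":0,"ry":0,"rz":0,"jaw":0},
  ],
)

```text
time: 10.05
position: [0.6322, 0.2418, 0.3456]
tool_rot: [2.022, 2.404, 0.0]
ft_force: [0.2, 0.6, -0.3]
grip_width: 0.005
```

```bash
python3 - <<'E'
from h import *
from bench import get_image
p=np.load("p.npy")
for y in(.045,.06):print(y,(proj("top",W(p,[.081,y,.248]))[0]-[230,140])*4.4)
j=get_image("top")[:,:,::-1];k=get_image("top")[:,:,::-1]
z=lambda j:cv2.resize(j[140:260,230:410],None,fx=4.4,fy=4.4)
def balls(b):
    b=b.astype(int);m=((b[:,:,1]>b[:,:,0]+40)&(b[:,:,1]<130)).astype('uint8')[140:260,350:410]
    ys,xs=np.nonzero(m);return len(xs),xs.mean(),ys.mean(),xs.std(),ys.std()
print(balls(j),balls(k))
cv2.imwrite("pics/t6.png",z(k))
E
```

```text
0.045 [304.02619308 138.68322759]
0.06 [283.8084559  143.54482476]
(288, np.float64(28.5625), np.float64(21.34027777777778), np.float64(13.760964693856153), np.float64(28.94646955887435)) (286, np.float64(28.807692307692307), np.float64(21.02097902097902), np.float64(13.892497230157753), np.float64(28.46626479201917))
```

View pics/t6.png

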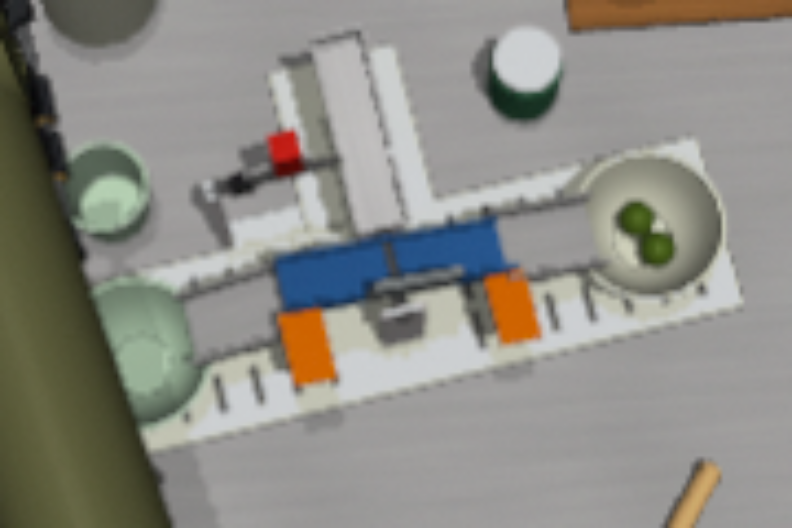

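The balls are at rest in the white bowl (same pixels 1.6 s apart). The red stop is at (284,145), against (284,144) predicted for 60 mm of travel.

```bash
python3 -c "
from bench import ctrl
print(ctrl.close_job())"
```

```text
the job is handed in; nothing more can be done
None
```

The job is done and handed in: both tea balls lie in the white bowl under the right chute.

I pressed down the raised right orange tab with closed fingertips. Before touching the stop, I checked in the pictures that the gate had fallen over to the right. I then pushed the red stop to the left, which released both balls, and moved the arm clear.

The last checks, about 10 s into the run:
- **Gate:** it rests on the right side.
- **Stop:** in the top picture it matches the full 60 mm of travel to within about 1 pixel.
- **Balls:** they stayed at the same place in the bowl in pictures 1.6 s apart.
- **Bowls and other things:** the bowls, tin, cup, whisk and scoop looked unmoved in the cropped pictures, though the arm hid part of the pale green bowl and the cup from the top camera at the end. The pitcher and the syrup bottle were outside those crops, so I did not check them at the end. The arm was never near the pitcher and passed well above the syrup bottle.
- **Robot:** it was clear of everything, with force readings near zero.

No check failed or disagreed. One move call was refused because its rows left out the rx and ry values. Nothing moved, and I sent it again with all values filled in.

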